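# Kit one regulator set into the service tray

## Robot

A 6-joint arm with a two-finger parallel gripper is mounted at the origin on the work surface. World frame = base frame: x ahead of the robot, y to its left, z up, the work surface at z = 0. Lengths are in m, angles in degrees, forces in N, time in s.
With the tool pointing down it reaches from about 0.4 to 0.825 m from the base axis. Payload 7 kg.
Tool frame: the origin (TCP) lies midway between the tips of the shut fingers; the grasp point (between the pads) lies 19 mm behind it; z points along the fingers, y is the line along which they close (so a half turn about z gives the same grasp; the last joint's range is limited). The gripper opens to 88 mm and grips with 3 to 60 N. Pads are 19 mm wide; open, the fingers measure 130 mm over their backs; the gripper's body (78 mm by 193 mm) begins 47 mm behind the grasp point.
Start: joints at [-56.03, 20.546, 0.682, 0, -70.136, -16.507], TCP at [0.203, -0.644, 0.227] pointing down, gripper open.
Joint ranges: [-176.03, 176.03], [-82.01, 121.73], [-58.28, 71.71], [-173.87, 95.51], [-174.79, -0.11], [-173.66, 173.66]. Speed limits (degrees/s): [136.94, 136.94, 172.46, 180, 180, 180].

## Interface

Orientations are given as a 3x3 rotation matrix whose columns are the frame's x, y, z axes.
In Python, from rig import robot gives the robot as it stands. Calls block until the motion is done:
- robot.goto(position, orientation): joint-space move of the TCP to a pose.
- robot.servo_line(position, ori=None, speed=0.15): straight line of the TCP; ori=None keeps the orientation; speed is the mean speed in m/s.
- robot.movej(angles): joint-space move.
- robot.move_gripper(opening): opening from 0.0 (shut) to 1.0 (fully open); the grip force is fixed at half the most; returns when the fingers have stopped.
- robot.dwell(seconds).
- robot.ik(position, orientation): joint angles nearest the present ones, or None.
- robot.grab_frame(name): name is "scene" or "side" or "wrist"; returns (picture, depth): 420x560x3 uint8, red, green, blue; 420x560 float32, m along the optical axis (not along the pixel's ray), 0 where there is no reading.
- robot.camera_info(name): a dict with "vfov" (degrees; the focal length in pixels is half the picture's height over the tangent of half this angle, whatever the lens; pixels are square), "cx", "cy" (the principal point, pixels), "view" (4x4, takes a point from world to camera coordinates); the wrist camera has in their place "T_tool_cam" (4x4, takes a point from camera to tool coordinates, whose origin is the TCP and whose axes are the flange's). Camera axes: x right, y down, z forward; pixel columns grow to the right and rows downward; lengths in m; the calibration is good to about 2 mm. A picture is of the moment at which its call begins: read the wrist's pose just before it. camera_info takes no time and is no camera call.
A pose or a line that the arm cannot do raises robot.Unreachable and nothing moves.
- robot.job_done(): hands the job in; it is judged then, once.
Readings, each from a call of its own:
- robot.read_t(): time.
- robot.read_qpos(): joint angles.
- robot.read_qvel(): joint speeds.
- robot.read_effort(): joint torques, N m.
- robot.read_position(): TCP position.
- robot.read_tcp_rot(): TCP orientation.
- robot.read_force(): force on the tool from outside, world axes, zero at the start.
- robot.read_ft_torque(): the same for the moment, N m.
- robot.read_grip_width(): opening from 0.0 (shut) to 1.0 (fully open).
- robot.read_finger_force(): force on a finger pad.
Only numpy, scipy, OpenCV 4.12 (cv2) and the standard library are available. Lean on these libraries where they do the work, as an engineer would, in place of code of your own. Each camera call takes 0.05 s, during which the arm holds its last target. There are 200 camera calls.

## Task

Gather the parts of this dive set into the dishes of the service tray, each standing upright and flat on the floor of its own dish: the chrome first stage in the blue dish, the connector with the green hand wheel in the yellow dish, the pressure gauge face up in the white dish and the orange knob in the red dish. The brass first stage and the connector with the black hand wheel belong to another job: leave them where they stand.

Things in the scene. Friction and masses are not known exactly. Their poses are not given: they have to be found in the camera images.
- stage_chrome: WANTED. Chrome (silver) regulator first stage: plain upright cylinder 40 mm diameter, 40 mm high, with a 24 mm diameter boss of 6 mm on top (46 mm in all), small black port dots around it. About 0.3 kg. Origin: centre of its underside, z up. Stands upright on the bench; round, grip at any yaw. Grip the 40 mm cylinder 13 to 38 mm above the underside.
- din_green: WANTED. DIN connector with a GREEN hand wheel: brass foot 38 mm diameter, 18 mm high; hand wheel 44 mm diameter from 18 to 40 mm height; brass boss (20 mm diameter) on top, 44 mm high in all. About 0.2 kg. Origin: centre of its underside, z up. Stands upright on the bench; round, grip at any yaw. Grip it by the wheel.
- gauge: WANTED. Pressure gauge lying face up: black round boot 50 mm diameter, 36 mm high, white dial face with red needle on top. About 0.16 kg. Origin: centre of its underside, z up. Stands upright on the bench; round, grip at any yaw. 
- knob_orange: WANTED. Orange fluted valve hand knob: upright cylinder 42 mm diameter, 40 mm high, dark flutes, small steel dot on top. About 0.08 kg. Origin: centre of its underside, z up. Stands upright on the bench; round, grip at any yaw. 
- stage_brass: NOT wanted look-alike: first stage of the same shape and size as the chrome one but bare BRASS (gold coloured). 40 mm diameter, 46 mm high. Stays where it stands. Origin: centre of its underside.
- din_black: NOT wanted look-alike: DIN connector of the same shape and size as the green one but with a BLACK hand wheel. 44 mm diameter, 44 mm high. Stays where it stands. Origin: centre of its underside.
- dish_blue: Round shallow blue dish, fixed in a square aluminium tray (180 mm, walls 15 mm high) on the bench. Outer diameter 72, inner 66 mm. Origin: centre of its underside, 4 mm above the bench, z up. Inner floor 4 mm above the origin (8 above the bench), rim 12 mm above the origin. Four dishes in a 2 x 2 square, 84 mm between centres; which colour is where changes.
- dish_white: Round shallow white dish, fixed in a square aluminium tray (180 mm, walls 15 mm high) on the bench. Outer diameter 72, inner 66 mm. Origin: centre of its underside, 4 mm above the bench, z up. Inner floor 4 mm above the origin (8 above the bench), rim 12 mm above the origin. Four dishes in a 2 x 2 square, 84 mm between centres; which colour is where changes.
- dish_red: Round shallow red dish, fixed in a square aluminium tray (180 mm, walls 15 mm high) on the bench. Outer diameter 72, inner 66 mm. Origin: centre of its underside, 4 mm above the bench, z up. Inner floor 4 mm above the origin (8 above the bench), rim 12 mm above the origin. Four dishes in a 2 x 2 square, 84 mm between centres; which colour is where changes.
- dish_yellow: Round shallow yellow dish, fixed in a square aluminium tray (180 mm, walls 15 mm high) on the bench. Outer diameter 72, inner 66 mm. Origin: centre of its underside, 4 mm above the bench, z up. Inner floor 4 mm above the origin (8 above the bench), rim 12 mm above the origin. Four dishes in a 2 x 2 square, 84 mm between centres; which colour is where changes.
Things that resemble listed ones, but are neither listed nor needed, are in the scene too. Leave any pink or purple look-alike of the din_green alone.

How it is judged (in metres and radians):
At the end, for the whole second after the job is handed in: Chrome stage in blue, green connector in yellow, gauge in white, orange knob in red dish: each within 15 mm of the dish centre, on its inner floor (within 3 mm), upright within 0.1 rad, at rest. Brass stage and black connector upright, within 20 mm of their starts (horizontal distance between stage_chrome and dish_blue below 0.015 m and z of stage_chrome in the frame of dish_blue between 0.001 and 0.007 m and angle between each of stage_chrome, din_green, gauge, knob_orange, stage_brass, din_black's own z axis and vertical below 0.1 rad and linear speed of each of stage_chrome, din_green, gauge, knob_orange below 0.01 m/s and horizontal distance between din_green and dish_yellow below 0.015 m and z of din_green in the frame of dish_yellow between 0.001 and 0.007 m and horizontal distance between gauge and dish_white below 0.015 m and z of gauge in the frame of dish_white between 0.001 and 0.007 m and horizontal distance between knob_orange and dish_red below 0.015 m and z of knob_orange in the frame of dish_red between 0.001 and 0.007 m and distance of each of stage_brass, din_black from where it was at the start of the episode below 0.02 m); the robot touches nothing.
It fails at once if the brass first stage is moved 20 mm or more from its place (distance of stage_brass from where it was at the start of the episode above 0.02 m).
It fails at once if the black-wheeled connector is moved 20 mm or more from its place (distance of din_black from where it was at the start of the episode above 0.02 m).
It also fails if it takes over 104 s, if anything falls off the work surface, if the arm or the gripper's body presses on something with over 40 N, if the wrist force passes 120 N, or if a joint passes its speed limit or range.

## Working session

There is one attempt and no reset: what is moved stays moved. The work goes in short steps, each a Python script; the robot and the scene stay as the last script left them, time stands still between calls to the robot, and variables do not carry over. Pictures are saved under pics/ and viewed, at most 14 in all, crops included, and the job is handed in when it is done.

```bash
ls; mkdir -p pics; python3 - <<'E'
from rig import robot
import cv2,numpy as np
for n in("scene","side","wrist"):
    im,d=robot.grab_frame(n); np.savez(f"pics/{n}0.npz",im=im,d=d)
    cv2.imwrite(f"pics/{n}0.png",im[:,:,::-1])
    print(n,robot.camera_info(n),(d>0).mean(),d.min(),d.max())
print(robot.read_position(),robot.read_tcp_rot(),robot.read_t(),robot.read_grip_width())
E
```

```text
pics
scene {'vfov': 42.62421961548395, 'cx': 281.28849731807856, 'cy': 202.0686991204837, 'view': array([[-0.14995437,  0.98864556, -0.00967688,  0.15192366],
       [ 0.85047019,  0.12399276, -0.51120079, -0.39097014],
       [-0.50419653, -0.08488669, -0.85940684,  1.5115234 ],
       [ 0.        ,  0.        ,  0.        ,  1.        ]])} 0.9959396258503401 0.0 2.7967923
side {'vfov': 49.298870722635634, 'cx': 283.89806787229753, 'cy': 205.8111640195327, 'view': array([[-0.99133663, -0.12974253,  0.02045861,  0.45148641],
       [-0.10758337,  0.71272336, -0.69314589,  0.14367225],
       [ 0.07534917, -0.68934192, -0.72050692,  1.17384877],
       [ 0.        ,  0.        ,  0.        ,  1.        ]])} 0.9958971088435374 0.0 2.9861465
wrist {'vfov': 67.9077214095331, 'cx': 275.9292538018772, 'cy': 204.76531021681544, 'T_tool_cam': array([[-1.85811564e-04, -9.60452064e-01, -2.78445324e-01,
         7.50056297e-02],
       [ 9.99999981e-01, -1.94617131e-04,  3.98234270e-06,
         2.29109479e-04],
       [-5.80150792e-05, -2.78445318e-01,  9.60452082e-01,
        -1.58631176e-01],
       [ 0.00000000e+00,  0.00000000e+00,  0.00000000e+00,
         1.00000000e+00]])} 0.9960204081632653 0.0 1.2005911
[ 0.20244242 -0.64355707  0.22584716] [[-9.53929033e-01 -3.00031936e-01 -4.87902425e-04]
 [-3.00032308e-01  9.53928351e-01  1.14715383e-03]
 [ 1.21241172e-04  1.24068983e-03 -9.99999223e-01]] 0.15 1.0000501876801282
```

View pics/scene0.png

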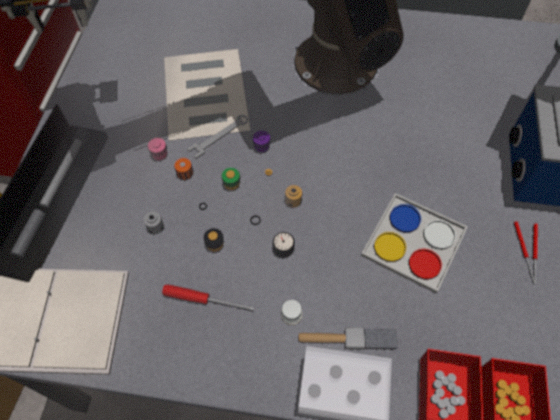

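View pics/side0.png

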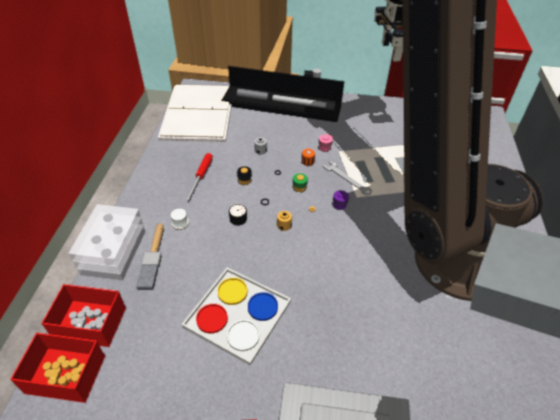

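The scene picture shows these candidates, with scene pixels:
- **Chrome stage:** (152,222).
- **Brass stage:** (293,194), gold, so not wanted.
- **Green connector:** (230,177). The black one (213,238), pink (157,147) and purple (261,140) are not wanted.
- **Gauge:** (284,243), black boot with a white dial and needle. The white cylinder at (291,310) is not the gauge.
- **Orange knob:** (183,167).
- **Dishes:** blue (405,218), white (438,235), yellow (390,247), red (425,264).

Next I confirm these in one enlarged crop and measure from both views.

```bash
cat > h.py <<'E'
import numpy as np,cv2
from rig import robot
def geom(name,T=None):
    """f,cx,cy and world-from-camera"""
    c=robot.camera_info(name); f=210/np.tan(np.radians(c['vfov']/2))
    return f,c['cx'],c['cy'],(np.linalg.inv(c['view']) if T is None else T@c['T_tool_cam'])
def cloud(d,g):
    f,cx,cy,M=g; v,u=np.mgrid[:420,:560]
    P=np.stack([(u-cx)/f*d,(v-cy)/f*d,d],-1)
    W=P@M[:3,:3].T+M[:3,3]; W[d<=0]=np.nan; return W
def ray(uv,g):
    f,cx,cy,M=g; r=M[:3,:3]@np.array([(uv[0]-cx)/f,(uv[1]-cy)/f,1]); return M[:3,3],r/np.linalg.norm(r)
def onplane(uv,g,z):
    o,r=ray(uv,g); return o+r*(z-o[2])/r[2]
def tri(uv1,g1,uv2,g2):
    o1,r1=ray(uv1,g1);o2,r2=ray(uv2,g2)
    s=np.linalg.lstsq(np.stack([r1,-r2],1),o2-o1,rcond=None)[0]
    a,b=o1+s[0]*r1,o2+s[1]*r2; return (a+b)/2,np.linalg.norm(a-b)
E
cat > m.py <<'E'
from h import *
S={'chrome':((152,222),(260,145)),'green':((230,177),(300,180)),'gauge':((284,243),(238,213)),'orange':((183,167),(308,156)),
'brass':((293,194),(285,219)),'black':((213,238),(244,173)),'pink':((157,147),(325,142)),'purple':((261,140),(341,199))}
D={'blue':((405,218),(263,306)),'yellow':((390,247),(232,291)),'red':((425,264),(212,319)),'white':((438,235),(243,336))}
Z={n:np.load(f'pics/{n}0.npz') for n in('scene','side')}; G={n:geom(n) for n in Z}; C={n:cloud(Z[n]['d'],G[n]) for n in Z}
for n in Z:
    W=C[n]; print(n,'table z',np.nanmedian(W[100:300,100:300,2]).round(4))
for k,(a,b) in S.items():
    px={}
    for n,(u,v) in zip(Z,(a,b)):
        W=C[n]; w=W[v-22:v+23,u-22:u+23]; z=w[...,2]
        m=((z>.012)).astype(np.uint8); _,L,st,ce=cv2.connectedComponentsWithStats(m); l=L[22,22]
        zz=z[L==l]; top=np.nanpercentile(zz,97); t=(L==l)&(z>top-.008); ys,xs=np.nonzero(t)
        px[n]=(xs.mean()+u-22,ys.mean()+v-22)
        print(k,n,'n',t.sum(),'top',top.round(4),'px',np.round(px[n],1),'xy',onplane(px[n],G[n],np.median(z[t]))[:2].round(4), 'blob', st[l][:4])
    p,e=tri(px['scene'],G['scene'],px['side'],G['side']); print('   tri',p.round(4),'miss',e.round(4))
for k,(a,b) in D.items():
    px={}
    for n,(u,v) in zip(Z,(a,b)):
        im=Z[n]['im']; lab=cv2.cvtColor(cv2.GaussianBlur(im,(3,3),0),cv2.COLOR_RGB2LAB).astype(int)
        m=(np.linalg.norm(lab-lab[v,u],axis=2)<28).astype(np.uint8); _,L,st,ce=cv2.connectedComponentsWithStats(m); l=L[v,u]
        c=max(cv2.findContours((L==l).astype(np.uint8),0,1)[0],key=cv2.contourArea); e=cv2.fitEllipse(cv2.convexHull(c)); px[n]=e[0]
        print(k,n,np.round(e[0],1),np.round(e[1],1),'floor z',np.nanmedian(C[n][v-3:v+4,u-3:u+4,2]).round(4),onplane(e[0],G[n],.010)[:2].round(4))
    p,e=tri(px['scene'],G['scene'],px['side'],G['side']); print('   tri',p.round(4),'miss',e.round(4))
im=Z['scene']['im'][125:325,130:330]; cv2.imwrite('pics/crop0.png',cv2.resize(im,(600,600),interpolation=2)[:,:,::-1])
E
python3 m.py
```

```text
scene table z -0.0001
side table z 0.0003
chrome scene n 135 top 0.0474 px [151.6 218.8] xy [ 0.5824 -0.36  ] blob [14 12 20 21]
chrome side n 59 top 0.0475 px [259.7 140.2] xy [ 0.5801 -0.3602] blob [16 14 13 15]
   tri [ 0.5809 -0.3612  0.042 ] miss 0.0017
green scene n 191 top 0.0457 px [230.5 175.3] xy [ 0.4399 -0.208 ] blob [14 13 19 21]
green side n 128 top 0.0444 px [299.3 178. ] xy [ 0.4388 -0.2092] blob [14 15 16 17]
   tri [ 0.4391 -0.2085  0.0402] miss 0.0011
gauge scene n 341 top 0.0398 px [283.4 242.1] xy [ 0.5935 -0.0585] blob [11 11 22 25]
gauge side n 203 top 0.0393 px [237.  210.7] xy [ 0.5914 -0.059 ] blob [12 13 19 19]
   tri [ 0.5922 -0.0592  0.0347] miss 0.0018
orange scene n 193 top 0.0429 px [182.8 165.3] xy [ 0.4274 -0.3272] blob [13 13 19 21]
orange side n 103 top 0.0425 px [307.6 152.4] xy [ 0.4259 -0.3289] blob [15 14 14 15]
   tri [ 0.4264 -0.3279  0.0393] miss 0.0018
brass scene n 120 top 0.0482 px [293.  191.6] xy [ 0.4655 -0.0552] blob [14 13 18 21]
brass side n 89 top 0.0478 px [283.1 215.1] xy [ 0.4656 -0.0549] blob [13 13 16 19]
   tri [ 0.4654 -0.05
[... 678 characters left out ...]
ne [404.8 217.6] [27.1 29.8] floor z 0.0081 [0.4778 0.2078]
blue side [262.4 305.9] [26.  28.8] floor z 0.0074 [0.4788 0.206 ]
   tri [0.4788 0.2074 0.012 ] miss 0.0004
yellow scene [389.4 246.7] [24.2 30.6] floor z 0.007 [0.5577 0.1763]
yellow side [232.  290.9] [21.3 28.3] floor z 0.0077 [0.557 0.176]
   tri [0.5573 0.1761 0.0097] miss 0.0007
red scene [424.5 263.8] [25.9 32. ] floor z 0.0078 [0.5884 0.2545]
red side [211.5 318. ] [25.4 30.1] floor z 0.0075 [0.5878 0.2533]
   tri [0.5881 0.2541 0.0105] miss 0.0012
white scene [424.5 241.9] [50.6 82.8] floor z 0.0079 [0.5342 0.2537]
white side [238.6 320.2] [76.7 97.9] floor z 0.0082 [0.5261 0.2501]
   tri [0.5293 0.2518 0.0073] miss 0.0082
```

View pics/crop0.png

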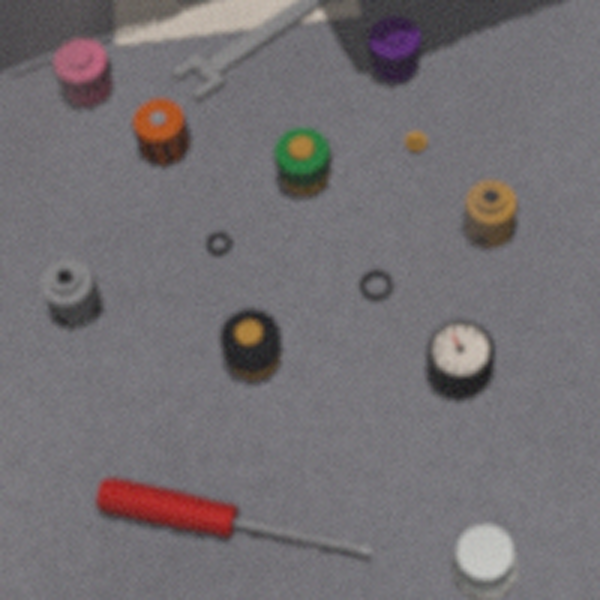

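The crop confirms the chrome stage at (70,290), the green wheel at (302,155), the gauge with its needle at (460,350) and the orange knob at (160,130). The white mask leaked into the tray. White therefore comes from the square of the other three dishes. I start with the chrome stage, gripping 13 mm or more above the underside so the fingers clear the dish rim.

```bash
cat > pp.py <<'E'
from h import *
B,Y,Rd=np.array([.4785,.2070]),np.array([.5574,.1761]),np.array([.5882,.2540])
DISH=dict(blue=B,yellow=Y,red=Rd,white=B+Rd-Y)
DIAG=np.degrees(np.arctan2(*(Rd-B)[::-1]))
def ori(a):
    a=np.radians(a); z=np.array([0,0,-1.]); y=np.array([np.cos(a),np.sin(a),0]); return np.stack([np.cross(y,z),y,z],1)
def best(xy,angles,z=.18):
    q0=np.array(robot.read_qpos()); c=[]
    for a in angles:
        q=robot.ik([*xy,z],ori(a)); q2=robot.ik([*xy,.013],ori(a))
        if q is not None and q2 is not None: c.append((np.abs(np.array(q)-q0).max()+.3*abs(q[5]),a))
    return min(c)[1]
def pick(xy,zt,op=.8):
    a=best(xy,range(-180,180,15)); robot.move_gripper(op); robot.goto([*xy,.18],ori(a))
    robot.servo_line([*xy,.07],speed=.2); robot.servo_line([*xy,zt],speed=.08); robot.move_gripper(0)
    robot.servo_line([*xy,.18],speed=.2); print('picked yaw',a,'width mm',88*robot.read_grip_width(),'ff',robot.read_finger_force(),'t',robot.read_t())
def place(name,zt,op=.75):
    xy=DISH[name]; a=best(xy,[DIAG+k*90 for k in range(-2,2)]); R=ori(a)
    robot.goto([*xy,.18],R); f0=np.array(robot.read_force()); w=88*robot.read_grip_width()
    robot.servo_line([*xy,.05],speed=.2); robot.servo_line([*xy,zt+.009],speed=.05)
    print('place yaw',round(a),'carried width',w,'dF',np.round(np.array(robot.read_force())-f0,1),'z',robot.read_position()[2])
    robot.move_gripper(op); robot.dwell(.2); robot.servo_line([*xy,.18],speed=.2); print('t',robot.read_t())
E
python3 - <<'E'
from pp import *
print(DISH,DIAG)
pick((.581,-.3605),.013); place('blue',.013)
im,d=robot.grab_frame('side'); cv2.imwrite('pics/side1.png',cv2.resize(im[120:360,160:400],(600,600))[:,:,::-1])
E
```

```text
{'blue': array([0.4785, 0.207 ]), 'yellow': array([0.5574, 0.1761]), 'red': array([0.5882, 0.254 ]), 'white': array([0.5093, 0.2849])} 23.192286654116693
picked yaw 165 width mm 39.42655881348564 ff 29.9991837143898 t 5.6
place yaw -157 carried width 39.64896433870963 dF [ 0.7  1.  -0.2] z 0.02168345085663047
t 11.0083
```

View pics/side1.png

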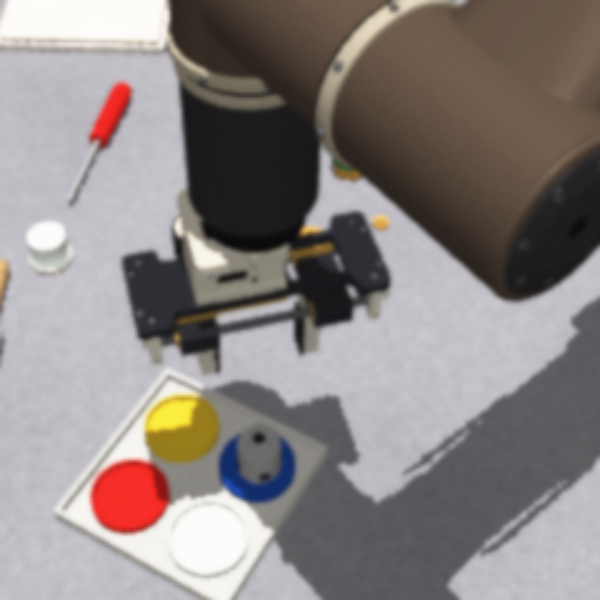

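The chrome stage stands upright in the blue dish at crop (258,460), well centred. I do the remaining three the same way, each with a check that the grip holds.

```bash
python3 - <<'E'
from pp import *
for nm,xy,dish,zt,w in [('green',(.4391,-.2087),'yellow',.015,44),('gauge',(.5923,-.059),'white',.013,50),('orange',(.4265,-.328),'red',.013,42)]:
    print(nm); pick(xy,zt,.85 if nm=='gauge' else .8)
    if abs(88*robot.read_grip_width()-w)>4: print('BAD GRIP'); break
    place(dish,zt,.8 if nm=='gauge' else .75)
robot.goto([.45,-.3,.25],robot.read_tcp_rot()) 
for n in('scene','side'):
    im,d=robot.grab_frame(n); np.savez(f"pics/{n}1.npz",im=im,d=d)
    cv2.imwrite(f'pics/{n}9.png',cv2.resize(im[180:300,330:490] if n=='scene' else im[255:375,165:325],(640,480))[:,:,::-1])
E
sed -e 's/{n}0/{n}1/' m.py > m2.py; python3 - <<'E'
import re
s=open('m2.py').read()
s=re.sub(r"S=\{.*?\}\n","S={'chrome':((405,213),(263,300)),'green':((389,242),(231,284)),'gauge':((438,230),(243,331)),'orange':((425,259),(211,312)),'brass':((293,194),(285,219)),'black':((213,238),(244,173))}\n",s,flags=re.S)
s=s.replace("z>.012","z>.024"); s=s[:s.index("for k,(a,b) in D")]
open('m2.py','w').write(s)
E
python3 m2.py
```

```text
green
picked yaw -180 width mm 43.553592202360356 ff 29.999695122241974 t 16.025
place yaw -157 carried width 43.58322009788596 dF [-0.5 -0.2  0.4] z 0.023596786008649156
t 20.75
gauge
picked yaw -165 width mm 49.61197486882658 ff 29.999565482139587 t 25.2167
place yaw -157 carried width 49.98571962552776 dF [-0.1 -0.8 -0.3] z 0.021631751285602154
t 29.8083
orange
picked yaw 165 width mm 41.39472447954625 ff 29.99984622001648 t 35.3583
place yaw -157 carried width 41.710295893494006 dF [-1.5  0.6 -0.4] z 0.021570873062131093
t 40.8333
scene table z -0.0002
side table z 0.0002
chrome scene n 129 top 0.056 px [407.2 208.9] xy [0.479  0.2054] blob [14 12 20 20]
chrome side n 138 top 0.0553 px [262.3 296.2] xy [0.4785 0.2061] blob [13 11 18 21]
   tri [0.4784 0.2057 0.0508] miss 0.0003
green scene n 260 top 0.0529 px [391.8 239. ] xy [0.5578 0.1752] blob [14 11 22 22]
green side n 217 top 0.0531 px [231.5 281.3] xy [0.5562 0.1745] blob [13 12 20 20]
   tri [0.5568 0.1749 0.0476] miss 0.0015
gauge scene n 343 top 0.0478 px [441.8 227.3] xy [0.5105 0.2838] blob [13 10 25 23]
gauge side n 385 top 0.0467 px [242.8 327. ] xy [0.5083 0.2839] blob [11  8 23 25]
   tri [0.509  0.2837 0.0425] miss 0.0015
orange scene n 260 top 0.0511 px [427.4 256.9] xy [0.5893 0.2526] blob [13 11 22 22]
orange side n 249 top 0.0502 px [210.3 308.9] xy [0.5872 0.2523] blob [12 11 20 22]
   tri [0.588  0.2523 0.0461] miss 0.0017
brass scene n 101 top 0.0488 px [293.4 191.6] xy [ 0.466  -0.0543] blob [14 13 17 19]
brass side n 94 top 0.0473 px [283.8 215.4] xy [ 0.4637 -0.0535] blob [14 13 15 15]
   tri [ 0.4641 -0.0547  0.042 ] miss 0.0007
black scene n 233 top 0.0454 px [212.9 236.8] xy [ 0.6054 -0.2143] blob [13 12 20 21]
black side n 112 top 0.0449 px [243.4 170.6] xy [ 0.6041 -0.2155] blob [14 15 16 14]
   tri [ 0.6046 -0.2148  0.0404] miss 0.0018
```

View pics/scene9.png

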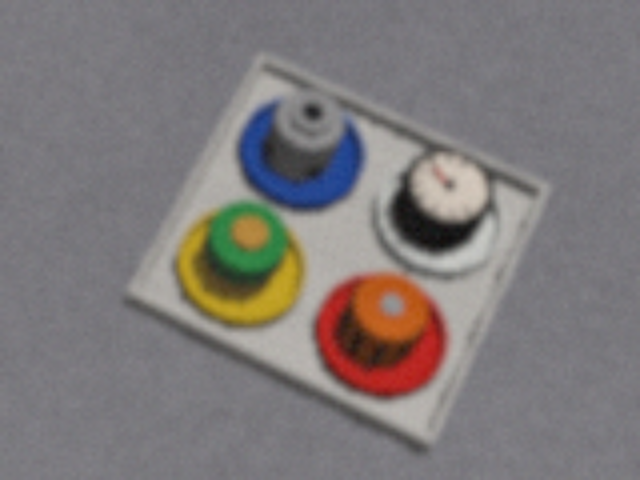

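View pics/side9.png

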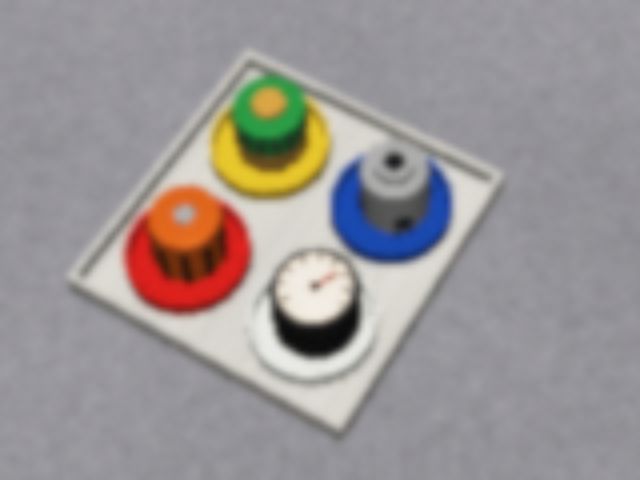

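Both views show all four parts upright and centred in their dishes. In the scene crop that is chrome (310,110) in blue, green (247,235) in yellow, gauge (450,185) in white and orange (390,305) in red. Each part measures within about 2 mm of its dish centre, and its top is about 8 mm higher than it was on the bench, which matches the dish floor. The brass stage and the black connector have not moved beyond measurement noise, so I hand in.

```bash
python3 -c "
from rig import robot
print(robot.read_t(),robot.job_done())"
```

```text
the job is handed in; nothing more can be done
43.0 None
```

The job is handed in at 43.0 s: all four wanted parts stand upright in their dishes within about 2 mm of centre by camera measurement, and the brass stage and black connector are still in place; the rig returned no verdict.

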